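# Set and hold the cigar length gauge at the green size

## Task

Set up the roller's bench length gauge for the green size: first slide the blue slider along its track until its pointer lines up with the middle of the green block on the scale (not the yellow one). Then take the red handle of the sprung telescoping rod and pull the rod out until the handle's pointer lines up with the middle of the same green block, leaving the slider where you set it. Finish still gripping the handle and holding the rod out there against its spring, and leave the bundle, the paste jar and the brush undisturbed.

Things in the scene. Friction and masses are not known exactly. Their poses are not given: they have to be found in the camera images.
- gauge: the length gauge: a wooden plate fixed to the bench, 150 mm (x) by 440 mm (y, from -310 to +130) by 12 mm thick. Origin on the bench top under the white scale strip; z up. The strip (x = 0) has black lines 20 mm apart along y. The slider's aluminium track lies at x = -45 mm, its top at z = 22 mm; the rod at x = +45 mm. Slider and rod move along the gauge's y only.
- tube_mouth (a point): middle of the brass mouth (28 mm thick) of the dark tube (24 mm thick) from which the rod slides out towards the gauge's +y; 34 mm above the bench, at x = +45, y = -125 mm on the gauge
- green_mark: the green block, the wanted size: 22 x 12 x 8 mm (12 mm along y), fixed on the scale strip between slider and rod, origin in the middle of its underside at z = 14 mm. Axes as the gauge's. It may sit to either side of the slider's starting place.
- yellow_mark: a yellow block of the same shape on the same strip: another size, not wanted
- slider_grip (a point): point on the blue slider to grip: mid-width, 14 mm below its top, 53 mm above the bench. The slider is 26 mm (x) by 16 mm (y) by 44 mm tall; a thin black pointer at its foot, level with this point along y, points at the strip.
- slider: the blue slider; origin in the middle of its underside, 30 mm under slider_grip. It stays where it is left (about 1.5 N friction). Travel 140 mm: from y = -50 to +90 mm on the gauge. Axes as the gauge's.
- rod_grip (a point): point in the middle of the red handle on the rod's end, 65 mm above the bench. The handle is an upright plate 30 mm (x) by 12 mm (y), from 24 to 90 mm above the bench; a thin black pointer at its foot, level with this point along y, points at the strip. The bare rod (8 mm thick, top 38 mm above the bench) joins its -y face: fingertips that straddle the plate along y must stay above 42 mm.
- rod: the rod with its handle; origin at rod_grip, axes as the gauge's. At rest the spring holds it fully in, handle at y = -60 mm on the gauge, with 59 mm of bare rod between mouth and plate. It pulls out 150 mm towards +y to a stop. The spring pulls back with 3 N at rest, growing 0.45 N per cm (about 10 N fully out): let go, it runs back in.
- bundle: bystander: a bundle of brown cigars with a white paper band, 130 x 90 x 54 mm, loose; origin in the middle of its underside
- paste_jar: bystander: a small amber jar with a yellow lid, 56 mm across, 50 mm tall, loose; origin in the middle of its underside
- brush: bystander: a hand brush lying on the bench along its x axis, loose; origin in the middle of its underside

How it is judged:
By the outcome, as a careful person would: the job done as asked, in the order asked, and still so for the second after the job is handed in, while the arm keeps its last pose, push and grip.
It also fails if it takes over 48 s, if anything falls off the work surface, if the arm or the gripper's body presses on something with over 40 N, if the wrist force passes 120 N, or if a joint passes its speed limit or range.

## Robot

A 6-joint arm with a two-finger parallel gripper is mounted at the origin on the work surface. World frame = base frame: x ahead of the robot, y to its left, z up, the work surface at z = 0. Lengths are in mm, angles in degrees, forces in N, time in s.
With the tool pointing down it reaches from about 275 to 725 mm from the base axis. Payload 15.9 kg.
Tool frame: the origin (TCP) lies on the front face of the gripper's body, between the roots of the fingers; the fingertips stand 73 mm ahead of it and the grasp point (between the pads) lies 54 mm ahead of it; z points along the fingers, y is the line along which they close (so a half turn about z gives the same grasp; the last joint's range is limited). The gripper opens to 85 mm and grips with 20 to 120 N. Pads are 22 mm wide; open, the fingers measure 114 mm over their backs; the gripper's body (76 mm by 85 mm) begins 54 mm behind the grasp point. The pads swing forward as they close: fully open they stand 13 mm farther back than shut.
Start: joints at [74.083, 12.198, -1.971, 75.831, 0, 90], TCP at [137.115, 480.817, 303.906] pointing down, gripper open.
Joint ranges: [-170.91, 170.91], [-42.67, 98.43], [-65.05, 77.54], [-120.47, 116.71], [-90, 82.35], [-180, 180]. Speed limits (degrees/s): [108.29, 108.29, 136.94, 147.25, 180, 180].

## Interface

Orientations are given as [roll, pitch, yaw] about the fixed x, y, z axes, in that order (R = Rz(yaw) Ry(pitch) Rx(roll)).
In Python, from plant import arm, capture, camera_info, sign_off gives the robot as it stands. The module is installed in compiled form; this text tells all that it offers.
- The arm moves only by the tool servo_tool, never from a script. Its argument "targets" is a list of rows, each an object of numbers: "fingers": the closure, from -1 (fully open) to 1 (shut); "x", "y", "z": the shift along the tool's x, y, z scaled (see below); "spin": the turn about the tool's z scaled (see below). In form: [{"fingers": .., "x": .., "y": .., "z": .., "spin": ..}, ...]. A call has 1 to 20 rows; each row shifts and turns the commanded pose from where the row before left it, along the tool's axes as they then stand; what a row does not reach is not made up. The controller multiplies each number of a shift by 4 cm and each number of a turn by 8 degrees. A row lasts 1/10 s, in which the tool goes at most 50 mm and 8.59 degrees, less where a joint would pass 70% of its speed; a pose out of reach is approached as far as the arm can. A call with a number of a shift or a turn outside -1 to 1 is refused whole. A call with a gripper value outside its range is refused whole. The fingers move at their own pace and stop on an object; "newtons" is the grip in N (left out, the last holds). Time passes only in rows, so rows that do not move let the fingers close. It gives the time, the measured TCP pose, the force, the opening and the grip force at its end, in the units of the state.
- arm.observe(): the state, without advancing time (a new reading comes with each control period).
- capture(name): name is "scene" or "top" or "wrist"; returns (picture, depth): 384x512x3 uint8, blue, green, red; 384x512 float32, mm along the optical axis (not along the pixel's ray), 0 where there is no reading.
- camera_info(name): a dict with "fovy" (degrees; the focal length in pixels is half the picture's height over the tangent of half this angle, whatever the lens; pixels are square), "cx", "cy" (the principal point, pixels), "cam_to_world" (4x4, takes a point from camera to world coordinates). Camera axes: x right, y down, z forward; pixel columns grow to the right and rows downward; lengths in mm; the calibration is good to about 2 mm. A picture is of the moment at which its call begins: read the wrist's pose just before it. camera_info takes no time and is no camera call; for the wrist camera it gives the pose at the moment of the call.
- sign_off(): hands the job in; it is judged then, once.
The state is a dict: "t": time; "q": joint angles; "qvel": joint speeds; "joint_torque": joint torques, N m; "tcp_pos": TCP position; "tcp_rot": TCP orientation; "wrist_force": force on the tool from outside, world axes, zero at the start; "ft_torque": the same for the moment, N m; "opening": finger opening in mm; "gripper_force": force on a finger pad.
Only numpy, scipy, OpenCV 4.12 (cv2) and the standard library are available. Lean on these libraries where they do the work, as an engineer would, in place of code of your own. Each camera call takes 0.05 s, during which the arm holds its last target. There are 200 camera calls.

## Working session

There is one attempt and no reset: what is moved stays moved. The work goes in short steps, Python scripts to look and compute and a tool call to move; the robot and the scene stay as the last step left them, time stands still between calls to the robot, and variables do not carry over. Pictures are saved under pics/ and viewed, at most 10 in all, crops included, and the job is handed in when it is done.

Besides the shell and the picture viewer there is one more tool, called as name(argument=value, ...), one argument or row to a line, values as JSON. servo_tool: Moves the arm, as the interface text tells. Its arguments: {"type":"object","properties":{"targets":{"type":"array","items":{"type":"object","properties":{"fingers":{"type":"number"},"x":{"type":"number"},"y":{"type":"number"},"z":{"type":"number"},"spin":{"type":"number"}}}},"newtons":{"type":"number"}},"required":["targets"]}

```bash
mkdir -p pics; cat > h.py <<'E'
import numpy as np, cv2
from plant import arm, capture, camera_info, sign_off
def K(n):
    i=camera_info(n); f=192/np.tan(np.radians(i['fovy'])/2); return f,i['cx'],i['cy'],np.array(i['cam_to_world'])
def ray(n,u,v,z,k=None):
    f,cx,cy,T=k or K(n); d=T[:3,:3]@np.array([(u-cx)/f,(v-cy)/f,1]); o=T[:3,3]
    return o+d*(z-o[2])/d[2]
def cloud(n,dep,k=None):
    f,cx,cy,T=k or K(n); v,u=np.mgrid[:384,:512]
    p=np.stack([(u-cx)/f*dep,(v-cy)/f*dep,dep],-1); return p@T[:3,:3].T+T[:3,3]
E
python3 - <<'E'
from h import *
ims=[]
for n in("top","scene"):
    p,d=capture(n); np.savez(n,p=p,d=d); cv2.imwrite(f'pics/{n}.png',p)
    print(n,camera_info(n))
s=arm.observe();print(s)
E
```

```text
top {'fovy': 48.47880070925142, 'cx': 255.73004600498683, 'cy': 189.26906494539148, 'cam_to_world': array([[ 4.03992713e-03, -9.96270381e-01,  8.61916853e-02,
         4.98883589e+02],
       [-9.99585015e-01, -1.56489881e-03,  2.87636595e-02,
        -1.86190898e+01],
       [-2.85215008e-02, -8.62721202e-02, -9.95863266e-01,
         9.82103017e+02],
       [ 0.00000000e+00,  0.00000000e+00,  0.00000000e+00,
         1.00000000e+00]])}
scene {'fovy': 50.98242456175702, 'cx': 260.4328625254861, 'cy': 190.4590371689279, 'cam_to_world': array([[ 8.75670408e-01,  3.74645839e-01, -3.04699575e-01,
         8.34187562e+02],
       [ 4.82768859e-01, -6.94369377e-01,  5.33652881e-01,
        -4.28644342e+02],
       [-1.16432227e-02, -6.14403503e-01, -7.88906060e-01,
         6.95112415e+02],
       [ 0.00000000e+00,  0.00000000e+00,  0.00000000e+00,
         1.00000000e+00]])}
{'t': 0.1, 'q': array([ 7.40826084e+01,  1.22232515e+01, -2.00395336e+00,  7.58299928e+01,
        4.07496270e-04,  9.00006893e+01]), 'qvel': array([0.01767135, 0.00666373, 0.11389455, 0.01883181, 0.03477713,
       0.03405777]), 'joint_torque': array([-6.24012719e-04, -6.87244606e+01,  4.87807596e+01,  1.22131716e-02,
       -5.54306314e-05, -3.72820068e-05]), 'tcp_pos': array([137.06347288, 480.61762417, 303.45933532]), 'tcp_rot': array([-1.79942802e+02, -4.06807953e-04,  1.64081919e+02]), 'wrist_force': array([ 0.66288851, -1.02923106,  0.05534914]), 'ft_torque': array([-0.01420572, -0.01653379,  0.0919522 ]), 'gripper_force': 0.0, 'opening': 85.05716807360344}
```

View pics/top.png

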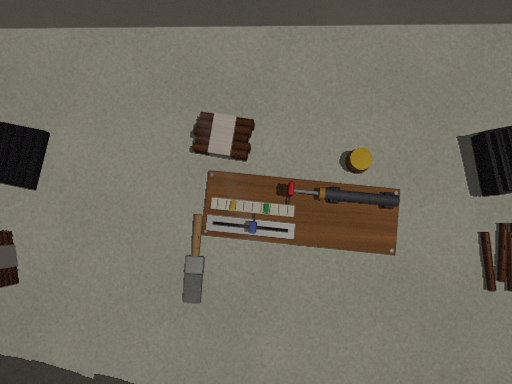

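View pics/scene.png

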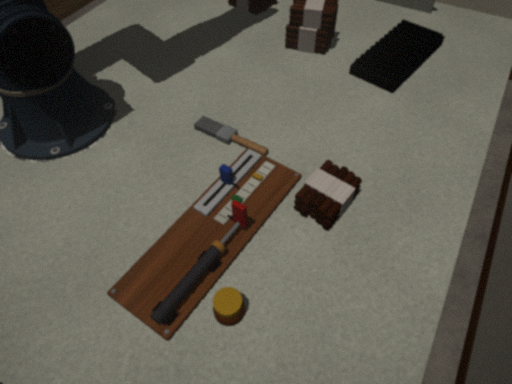

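Top view: the gauge lies nearly along world y. The green block is at (266,209), the yellow at (234,205), the slider at (253,227) and the handle at (291,188). Bundle at (223,136), jar at (360,160), brush at (195,255).

```bash
cat >> h.py <<'E'
def blobs(p,lo,hi,mina=6):
    m=cv2.inRange(cv2.cvtColor(p,cv2.COLOR_BGR2HSV),lo,hi); n,l,st,c=cv2.connectedComponentsWithStats(m)
    return [(st[i,4],c[i].round(1),l==i) for i in range(1,n) if st[i,4]>=mina]
R={'green':((50,80,40),(88,255,255)),'yellow':((18,120,80),(32,255,255)),'blue':((105,120,40),(130,255,255)),'red':((0,170,90),(6,255,255))}
E
python3 - <<'E'
from h import *
z=np.load('top.npz');p,d=z['p'],z['d']; C=cloud('top',d)
for n,(a,b) in R.items():
    for A,c,m in blobs(p,a,b):
        q=C[m]; print(n,A,c,'med',np.median(q,0).round(1),'zmax',q[:,2].max().round(1))
# plate: depth 12 mm outline via wood colour
hsv=cv2.cvtColor(p,cv2.COLOR_BGR2HSV)
m=cv2.inRange(hsv,(5,90,20),(20,255,140)); m[:165]=0;m[260:]=0;m[:,:203]=0;m[:,402:]=0
m=cv2.morphologyEx(m,cv2.MORPH_CLOSE,np.ones((9,9)))
c=max(cv2.findContours(m,0,1)[0],key=cv2.contourArea); 
P=np.array([ray('top',u,v,12)[:2] for u,v in c[:,0]],np.float32); r=cv2.minAreaRect(P); print(r,cv2.boxPoints(r).round(1))
E
```

```text
green 44 [265.8 208. ] med [539.8 -14.2  21.3] zmax 24.2
yellow 389 [360.7 158.4] med [ 648.2 -222.2   49.1] zmax 982.1
yellow 41 [321.8 192.8] med [ 573.8 -137.1   44.7] zmax 50.4
yellow 50 [232.7 204.8] med [546.3  60.6  21.1] zmax 25.0
blue 41 [253.1 225.9] med [499.2  13.3  65.5] zmax 69.7
red 66 [290.9 187.5] med [580.1 -66.9  88.6] zmax 92.0
((532.2862548828125, -91.44747924804688), (437.7077331542969, 148.18466186523438), 84.3669204711914) [[ 437.1 -302. ]
 [ 584.5 -316.5]
 [ 627.5  119.1]
 [ 480.   133.6]]
```

servo_tool(
  targets=[
    {"fingers": -1,"x": 0,"y": 0,"z": 0,"spin": -0.65},
    {"fingers": -1,"x": 0,"y": 0,"z": 0,"spin": -0.65},
    {"fingers": -1,"x": -0.65,"y": -0.69,"z": 0,"spin": 0},
    {"fingers": -1,"x": -0.65,"y": -0.69,"z": 0,"spin": 0},
    {"fingers": -1,"x": -0.65,"y": -0.69,"z": 0,"spin": 0},
    {"fingers": -1,"x": -0.65,"y": -0.69,"z": 0,"spin": 0},
    {"fingers": -1,"x": -0.65,"y": -0.69,"z": 0,"spin": 0},
    {"fingers": -1,"x": -0.65,"y": -0.69,"z": 0,"spin": 0},
    {"fingers": -1,"x": -0.65,"y": -0.69,"z": 0,"spin": 0},
    {"fingers": -1,"x": -0.65,"y": -0.69,"z": 0,"spin": 0},
    {"fingers": -1,"x": -0.65,"y": -0.69,"z": 0,"spin": 0},
    {"fingers": -1,"x": -0.65,"y": -0.69,"z": 0,"spin": 0},
    {"fingers": -1,"x": -0.65,"y": -0.69,"z": 0,"spin": 0},
    {"fingers": -1,"x": -0.65,"y": -0.69,"z": 0,"spin": 0},
    {"fingers": -1,"x": -0.65,"y": -0.69,"z": 0,"spin": 0},
    {"fingers": -1,"x": -0.65,"y": -0.69,"z": 0,"spin": 0},
    {"fingers": -1,"x": -0.65,"y": -0.69,"z": 0,"spin": 0},
    {"fingers": -1,"x": 0,"y": 0,"z": 0,"spin": 0},
  ],
)

```text
t: 1.9
tcp_pos: [487.2, 28.3, 303.2]
tcp_rot: [-180.0, -0.0, 174.3]
wrist_force: [-1.1, 0.7, -0.7]
opening: 85.2
gripper_force: 0.0
```

```bash
python3 - <<'E'
from h import *
s=arm.observe();print(s['q'].round(1),s['tcp_pos'],s['tcp_rot'])
p,d=capture('wrist'); k=K('wrist'); np.savez('w1',p=p,d=d); cv2.imwrite('pics/w1.png',p); print(k)
C=cloud('wrist',d,k)
for n,(a,b) in R.items():
    for A,c,m in blobs(p,a,b,40):
        q=C[m]; print(n,A,c,'med',np.median(q,0).round(1),'zmax',q[:,2].max().round(1))
E
```

```text
[ 3.3 10.8 -3.8 75.4 -0.   9.1] [487.21330403  28.32105713 303.15517571] [-1.79951157e+02 -2.92706212e-02  1.74287952e+02]
(np.float64(287.3812113818016), 257.0153792770938, 190.2704355453204, array([[ 9.96807266e-02,  9.52030740e-01,  2.89311637e-01,
         4.11788204e+02],
       [ 9.95019202e-01, -9.51593842e-02, -2.96897082e-02,
         3.70180153e+01],
       [-7.34797611e-04,  2.90830126e-01, -9.56774424e-01,
         3.73280315e+02],
       [ 0.00000000e+00,  0.00000000e+00,  0.00000000e+00,
         1.00000000e+00]]))
green 142 [230.9 207.4] med [537.8 -10.   22.1] zmax 373.3
yellow 377 [350.2 127.3] med [450.6 146.   18.3] zmax 373.3
yellow 58 [350.  159.6] med [491.4 146.   19.1] zmax 21.2
yellow 151 [287.9 207.9] med [545.6  63.7  22. ] zmax 23.7
yellow 220 [136.4 243.2] med [ 565.4 -133.    45.4] zmax 373.3
yellow 396 [ 82.5 292.4] med [ 627.6 -217.4   49.4] zmax 373.3
blue 371 [248.3 180. ] med [492.   18.9  66.1] zmax 373.3
red 330 [185.3 257.8] med [570.  -62.1  88.9] zmax 91.7
```

View pics/w1.png

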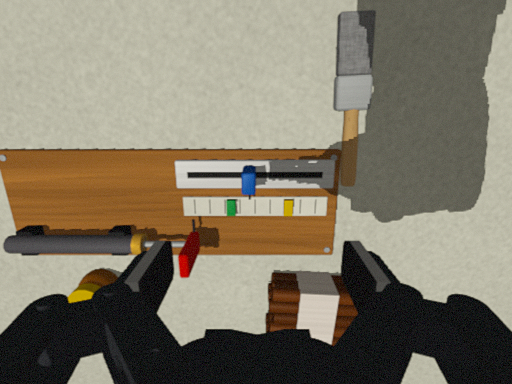

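The wrist view shows the slider at (248,180), green at (231,208), yellow at (288,208) and the handle at (185,258). Both cameras agree to about 4 mm, so I'll go down on the slider.

servo_tool(
  targets=[
    {"fingers": -1,"x": -0.31,"y": -0.27,"z": 0,"spin": 0},
    {"fingers": -1,"x": 0,"y": 0,"z": 0.8,"spin": 0},
    {"fingers": -1,"x": 0,"y": 0,"z": 0.8,"spin": 0},
    {"fingers": -1,"x": 0,"y": 0,"z": 0.8,"spin": 0},
    {"fingers": -1,"x": 0,"y": 0,"z": 0.8,"spin": 0},
    {"fingers": -1,"x": 0,"y": 0,"z": 0.5,"spin": 0},
    {"fingers": -1,"x": 0,"y": 0,"z": 0,"spin": 0},
    {"fingers": -1,"x": 0,"y": 0,"z": 0,"spin": 0},
  ],
)

```text
t: 2.75
tcp_pos: [496.9, 19.6, 156.6]
tcp_rot: [-180.0, -0.0, 174.5]
wrist_force: [0.3, -0.7, 0.8]
opening: 85.2
gripper_force: 0.0
```

```bash
python3 - <<'E'
from h import *
s=arm.observe();print(s['tcp_pos'],s['tcp_rot'])
p,d=capture('wrist'); k=K('wrist'); np.savez('w2',p=p,d=d); cv2.imwrite('pics/w2.png',p)
C=cloud('wrist',d,k)
for n,(a,b) in R.items():
    for A,c,m in blobs(p,a,b,80):
        q=C[m]; print(n,A,c,'med',np.median(q,0).round(1))
        if n=='blue':
            t=q[(q[:,2]>62)&(q[:,2]<70)]; print('top',t.min(0),t.max(0),t.mean(0))
E
```

```text
[496.89521797  19.60035498 156.55155216] [-1.79999436e+02 -5.69154460e-04  1.74526284e+02]
green 395 [223.1 257.8] med [538.7 -12.1  22.5]
yellow 81 [420.5 115.1] med [443.4 140.7  16. ]
yellow 137 [408.3 199.8] med [506.5 135.8  16.1]
yellow 423 [315.3 258.5] med [546.7  61.6  22.3]
blue 1289 [252.7 221.6] med [491.1  17.   66.3]
top [484.99494465   8.29080363  62.16530967] [510.4141428   25.12865828  68.93039324] [496.52821584  16.71202059  66.62391403]
red 227 [166.3 311.5] med [569.2 -58.9  39.6]
```

View pics/w2.png

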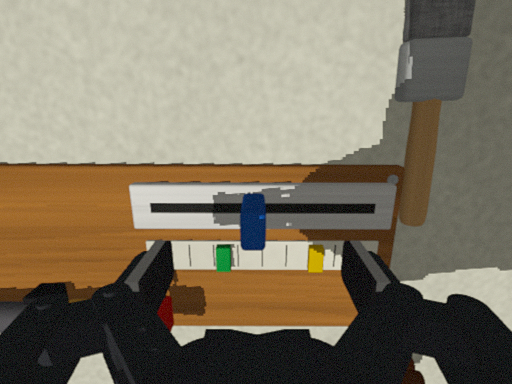

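The slider is at (253,222), under the gripper and about 3 mm off centre; green is at (223,258). Going down and closing.

servo_tool(
  newtons=40,
  targets=[
    {"fingers": -1,"x": 0,"y": -0.07,"z": 0.6,"spin": 0},
    {"fingers": -1,"x": 0,"y": 0,"z": 0.63,"spin": 0},
    {"fingers": -1,"x": 0,"y": 0,"z": 0,"spin": 0},
    {"fingers": 1,"x": 0,"y": 0,"z": 0,"spin": 0},
    {"fingers": 1,"x": 0,"y": 0,"z": 0,"spin": 0},
    {"fingers": 1,"x": 0,"y": 0,"z": 0,"spin": 0},
    {"fingers": 1,"x": 0,"y": 0,"z": 0,"spin": 0},
    {"fingers": 1,"x": 0,"y": 0,"z": 0,"spin": 0},
    {"fingers": 1,"x": 0,"y": 0,"z": 0,"spin": 0},
    {"fingers": 1,"x": 0,"y": 0,"z": 0,"spin": 0},
    {"fingers": 1,"x": 0,"y": 0,"z": 0,"spin": 0},
    {"fingers": 1,"x": 0,"y": 0,"z": 0,"spin": 0},
  ],
)

```text
t: 4.0
tcp_pos: [496.8, 16.5, 107.3]
tcp_rot: [180.0, 0.0, 174.5]
wrist_force: [-1.4, 0.5, 7.6]
opening: 15.6
gripper_force: 42.1
```

```bash
python3 - <<'E'
from h import *
s=arm.observe();print(s['tcp_pos'],s['tcp_rot'],s['opening'],s['gripper_force'],s['wrist_force'])
p,d=capture('wrist'); k=K('wrist'); np.savez('w3',p=p,d=d); cv2.imwrite('pics/w3.png',p[130:380,100:420].repeat(2,0).repeat(2,1))
C=cloud('wrist',d,k)
for n,(a,b) in R.items():
    for A,c,m in blobs(p,a,b,80):
        q=C[m]; print(n,A,c,'med',np.median(q,0).round(1))
E
```

```text
[496.84090704  16.52631194 107.29385325] [1.79993945e+02 4.86410175e-02 1.74482404e+02] 15.576079809224197 42.11629629135132 [-1.41086438  0.52859851  7.64973028]
yellow 141 [482.9 157.4] med [463.6 145.3  19.1]
yellow 134 [460.7 160.9] med [465.7 137.4  13.2]
blue 2648 [257. 261.] med [488.4  16.9  65.5]
```

View pics/w3.png

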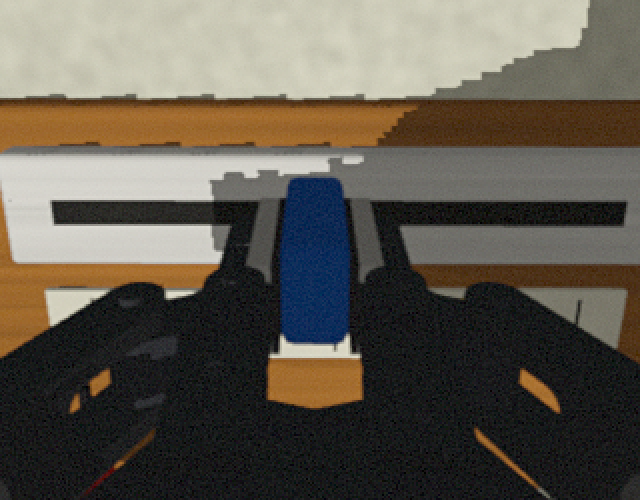

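The slider is gripped (opening 15.6 mm), and the fingers hide green. Before moving I'll refine the offset from the saved w2 picture.

```bash
cat >> h.py <<'E'
def edges_y(C,m,z0,z1,g):  # extent midpoint along gauge y of points with z in range
    q=C[m]; q=q[(q[:,2]>z0)&(q[:,2]<z1)]; s=q[:,:2]@g; return np.percentile(s,[2,98]).round(1),round(float(np.mean(np.percentile(s,[2,98]))),2),q.mean(0).round(1),len(q)
E
python3 - <<'E'
from h import *
for w,T in(('w2',None),):
    z=np.load(w+'.npz');p,d=z['p'],z['d']
    # pose of camera at w2: shift from the present one by TCP difference
    f,cx,cy,T=K('wrist'); T=T.copy(); T[:3,3]+=np.array([496.895,19.6,156.55])-arm.observe()['tcp_pos']
    k=(f,cx,cy,T); C=cloud('wrist',d,k); 
    # track edge direction: bright strip/track pixels via PCA of plate's near edge
    hsv=cv2.cvtColor(p,cv2.COLOR_BGR2HSV)
    m=cv2.inRange(hsv,(0,0,0),(180,255,45)); n,l,st,c=cv2.connectedComponentsWithStats(m)
    for i in range(1,n):
        if st[i,2]>60 and st[i,3]<40 : print('slot',st[i],c[i]); 
    M=cv2.morphologyEx(cv2.inRange(hsv,(5,120,40),(20,255,255)),cv2.MORPH_OPEN,np.ones((3,3)))
    pts=[]
    for u in range(20,400,6):
        v=np.flatnonzero(M[140:200,u]); 
        if len(v): pts.append(ray('wrist',u,140+v[0]-.5,12,k)[:2])
    pts=np.array(pts,np.float32); vx,vy,x0,y0=cv2.fitLine(pts,cv2.DIST_HUBER,0,.01,.01).ravel(); a=np.degrees(np.arctan(vx/vy)); print('edge angle',a,'at',x0,y0)
    for ang in(a,5.7):
        g=np.array([np.sin(np.radians(ang)),np.cos(np.radians(ang))])
        for n,z0,z1 in(('green',20.5,24),('yellow',20.5,24),('blue',64,70)):
            b=[x for x in blobs(p,*R[n],200)]
            for A,c,m in b: print(ang,n,edges_y(C,m,z0,z1,g))
E
```

```text
slot [151 204  90   9 704] [197.76420455 207.63778409]
slot [266 204 109   9 977] [319.77891505 207.98976459]
edge angle 5.74519 at 467.15552 21.754543
5.74519 green (array([36.3, 47.5]), 41.92, array([539.6, -12.1,  22. ]), 350)
5.74519 yellow (array([111. , 121.7]), 116.34, array([547.2,  61.8,  22. ]), 340)
5.74519 blue (array([59.2, 73.3]), 66.24, array([496.5,  16.7,  66.2]), 858)
5.7 green (array([35.9, 47.1]), 41.5, array([539.6, -12.1,  22. ]), 350)
5.7 yellow (array([110.6, 121.3]), 115.91, array([547.2,  61.8,  22. ]), 340)
5.7 blue (array([58.8, 72.9]), 65.85, array([496.5,  16.7,  66.2]), 858)
```

servo_tool(
  targets=[
    {"fingers": 1,"x": 0,"y": -0.2,"z": 0,"spin": 0},
    {"fingers": 1,"x": 0,"y": -0.2,"z": 0,"spin": 0},
    {"fingers": 1,"x": 0,"y": -0.207,"z": 0,"spin": 0},
    {"fingers": 1,"x": 0,"y": 0,"z": 0,"spin": 0},
    {"fingers": 1,"x": 0,"y": 0,"z": 0,"spin": 0},
    {"fingers": 1,"x": 0,"y": 0,"z": 0,"spin": 0},
  ],
)

```text
t: 4.65
tcp_pos: [494.4, -7.9, 107.3]
tcp_rot: [-180.0, 0.0, 174.5]
wrist_force: [-2.3, -1.4, 8.2]
opening: 15.3
gripper_force: 42.1
```

servo_tool(
  targets=[
    {"fingers": -1,"x": 0,"y": 0,"z": 0,"spin": 0},
    {"fingers": -1,"x": 0,"y": 0,"z": 0,"spin": 0},
    {"fingers": -1,"x": 0,"y": 0,"z": 0,"spin": 0},
    {"fingers": -1,"x": 0,"y": 0,"z": 0,"spin": 0},
    {"fingers": -1,"x": 0,"y": 0,"z": 0,"spin": 0},
    {"fingers": -1,"x": 0,"y": 0,"z": 0,"spin": 0},
    {"fingers": -1,"x": 0,"y": 0,"z": -0.6,"spin": 0},
    {"fingers": -1,"x": 0,"y": 0,"z": -0.6,"spin": 0},
    {"fingers": -1,"x": 0,"y": 0,"z": -0.3,"spin": 0},
    {"fingers": -1,"x": 0,"y": 0,"z": 0,"spin": 0},
    {"fingers": -1,"x": 0,"y": 0,"z": 0,"spin": 0},
  ],
)

```text
t: 5.75
tcp_pos: [494.1, -7.6, 166.0]
tcp_rot: [-180.0, -0.0, 174.5]
wrist_force: [-0.1, -0.1, -0.3]
opening: 85.4
gripper_force: 0.0
```

```bash
cat > m.py <<'E'
from h import *
import sys
w=sys.argv[1]
s=arm.observe();print(s['t'],s['tcp_pos'],s['opening'])
p,d=capture('wrist'); k=K('wrist'); cv2.imwrite(f'pics/{w}.png',p)
C=cloud('wrist',d,k); a=np.radians(5.745); g=np.array([np.sin(a),np.cos(a)])
for n,z0,z1 in(('green',20.5,24),('yellow',20.5,24),('blue',64,70),('red',86,93)):
    for A,c,m in blobs(p,*R[n],100):
        try: print(n,c,edges_y(C,m,z0,z1,g))
        except Exception: pass
E
python3 m.py w4
```

```text
5.75 [494.05085044  -7.63726984 166.0316237 ] 85.40194638545223
green [257.  253.8] (array([36.6, 46.7]), 41.67, array([539.8, -12.3,  21.7]), 282)
yellow [339.9 252. ] (array([110.6, 112.8]), 111.71, array([547.6,  57.1,  21.4]), 47)
blue [256.7 216.3] (array([34.4, 48.5]), 41.45, array([493.7,  -8.1,  65.9]), 774)
```

View pics/w4.png

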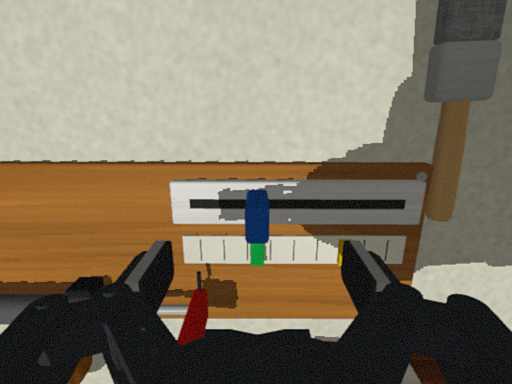

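The slider pointer is on the middle of green: slider 41.45, green 41.67 along the gauge, both at column 257. The handle is at about (198,310). Next I move above it.

servo_tool(
  targets=[
    {"fingers": -1,"x": 0,"y": 0,"z": -0.8,"spin": 0},
    {"fingers": -1,"x": 0,"y": 0,"z": -0.5,"spin": 0},
    {"fingers": -1,"x": -0.75,"y": -0.385,"z": 0,"spin": 0},
    {"fingers": -1,"x": -0.75,"y": -0.385,"z": 0,"spin": 0},
    {"fingers": -1,"x": -0.75,"y": -0.385,"z": 0,"spin": 0},
    {"fingers": -1,"x": 0,"y": 0,"z": 0,"spin": 0},
    {"fingers": -1,"x": 0,"y": 0,"z": 0,"spin": 0},
  ],
)

```text
t: 6.5
tcp_pos: [579.1, -62.5, 217.1]
tcp_rot: [180.0, -0.1, 174.4]
wrist_force: [0.2, -0.6, -0.5]
opening: 85.5
gripper_force: 0.0
```

```bash
python3 m.py w5
```

```text
6.5 [579.06182771 -62.52754429 217.05597178] 85.4937408499109
green [307.1 138.3] (array([36.4, 47.2]), 41.83, array([539.6, -12.4,  22.4]), 293)
yellow [387.9 138.5] (array([111.2, 121.9]), 116.57, array([547. ,  62. ,  22.2]), 299)
yellow [175.7 189.1] (array([-71.1, -71.1]), -71.05, array([ 571.4, -128.9,   23.3]), 1)
blue [317.1  83.6] (array([34.4, 48.7]), 41.56, array([495. ,  -8.2,  66.6]), 754)
red [254.  200.4] (array([-11.5,  -1.3]), -6.41, array([577.5, -64.6,  90. ]), 457)
```

View pics/w5.png

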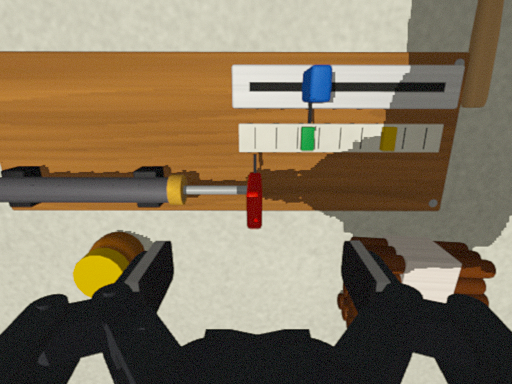

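The handle is at (254,200), the slider pointer at (310,110) over green at (307,138). The handle reads -6.4 along the gauge and green 41.8, so the pull is 48.2 mm. The fingers clear the bundle and jar. Going down and closing.

servo_tool(
  newtons=60,
  targets=[
    {"fingers": -1,"x": 0,"y": -0.05,"z": 0.8,"spin": 0},
    {"fingers": -1,"x": 0,"y": 0,"z": 0.8,"spin": 0},
    {"fingers": -1,"x": 0,"y": 0,"z": 0.8,"spin": 0},
    {"fingers": -1,"x": 0,"y": 0,"z": 0,"spin": 0},
    {"fingers": -1,"x": 0,"y": 0,"z": 0,"spin": 0},
    {"fingers": 1,"x": 0,"y": 0,"z": 0,"spin": 0},
    {"fingers": 1,"x": 0,"y": 0,"z": 0,"spin": 0},
    {"fingers": 1,"x": 0,"y": 0,"z": 0,"spin": 0},
    {"fingers": 1,"x": 0,"y": 0,"z": 0,"spin": 0},
    {"fingers": 1,"x": 0,"y": 0,"z": 0,"spin": 0},
    {"fingers": 1,"x": 0,"y": 0,"z": 0,"spin": 0},
    {"fingers": 1,"x": 0,"y": 0,"z": 0,"spin": 0},
    {"fingers": 1,"x": 0,"y": 0,"z": 0,"spin": 0},
    {"fingers": 1,"x": 0,"y": 0,"z": 0,"spin": 0},
  ],
)

```text
t: 7.95
tcp_pos: [579.2, -64.6, 123.1]
tcp_rot: [-180.0, 0.0, 174.5]
wrist_force: [-2.0, -3.1, 6.0]
opening: 11.2
gripper_force: 58.4
```

```bash
python3 m.py w6; python3 -c "
from h import *
s=arm.observe();print(s['tcp_pos'][:2]@[.1001,.995],s['wrist_force'],s['gripper_force'],s['tcp_rot'])"
```

```text
7.95 [579.24345494 -64.59365111 123.09484099] 11.177533084730813
green [336.1 155.4] (array([35.9, 46.9]), 41.4, array([539.9, -12.8,  21.9]), 681)
yellow [458.4 155.4] (array([110.6, 121.8]), 116.17, array([547.5,  61.4,  21.9]), 699)
yellow [135.  233.2] (array([-71.9, -71.3]), -71.63, array([ 570.3, -129.4,   23. ]), 9)
blue [363.3  67.9] (array([33.9, 47.8]), 40.82, array([495.4,  -9.1,  66.2]), 2327)
red [257.  264.4] (array([-11.8,  -1.3]), -6.54, array([577.8, -64.7,  89.5]), 1326)
-6.264718444258747 [-3.08470142 -2.09649913  5.1666737 ] 58.41683328151703 [-1.79968575e+02  2.06235842e-02  1.74468508e+02]
```

View pics/w6.png

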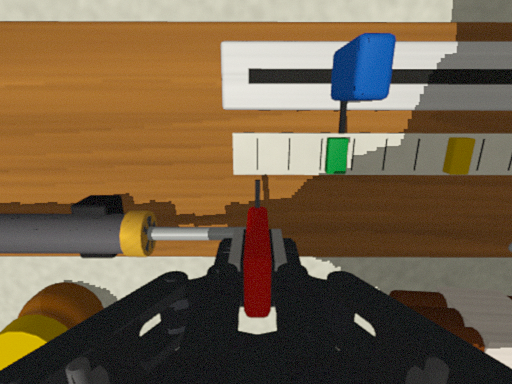

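The handle is gripped at column 257, and green is visible at (336,155) for a direct check. Pulling 48 mm.

servo_tool(
  targets=[
    {"fingers": 1,"x": 0,"y": 0.3,"z": 0,"spin": 0},
    {"fingers": 1,"x": 0,"y": 0.3,"z": 0,"spin": 0},
    {"fingers": 1,"x": 0,"y": 0.3,"z": 0,"spin": 0},
    {"fingers": 1,"x": 0,"y": 0.3,"z": 0,"spin": 0},
    {"fingers": 1,"x": 0,"y": 0,"z": 0,"spin": 0},
    {"fingers": 1,"x": 0,"y": 0,"z": 0,"spin": 0},
    {"fingers": 1,"x": 0,"y": 0,"z": 0,"spin": 0},
    {"fingers": 1,"x": 0,"y": 0,"z": 0,"spin": 0},
  ],
)

```text
t: 8.8
tcp_pos: [583.9, -17.2, 123.1]
tcp_rot: [-180.0, 0.0, 174.5]
wrist_force: [-1.3, -4.6, 6.2]
opening: 11.5
gripper_force: 58.7
```

```bash
python3 m.py w7; python3 -c "
from h import *
s=arm.observe();print(s['tcp_pos'][:2]@[.1001,.995],s['wrist_force'],s['gripper_force'],s['tcp_rot'])"
```

```text
8.8 [583.92276879 -17.1693892  123.06467126] 11.488795820408404
green [258.3 155.3] (array([36. , 47.3]), 41.66, array([539.8, -12.5,  21.9]), 680)
yellow [380.9 155.4] (array([110.8, 121.6]), 116.22, array([547.2,  61.7,  21.9]), 695)
yellow [ 56.3 232.8] (array([-72.5, -71.1]), -71.78, array([ 570.6, -129.5,   22.9]), 20)
blue [258.7  65.8] (array([34.3, 48.7]), 41.49, array([495.4,  -8.1,  66.2]), 2362)
red [256.9 265. ] (array([35.8, 46.2]), 41.04, array([582.5, -17.3,  89.5]), 1280)
41.331124580145506 [-1.12205744 -5.00651188  6.13566472] 58.65181088447571 [-1.79951835e+02  3.60693694e-02  1.74458935e+02]
```

View pics/w7.png

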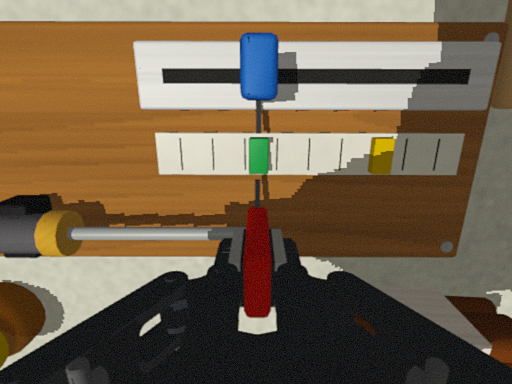

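Both pointers are on green: slider pointer at (259,115), handle pointer at (257,192), green at (258,155). The handle is about 0.6 mm short, so I'll nudge it.

servo_tool(
  targets=[
    {"fingers": 1,"x": 0,"y": 0.015,"z": 0,"spin": 0},
    {"fingers": 1,"x": 0,"y": 0,"z": 0,"spin": 0},
    {"fingers": 1,"x": 0,"y": 0,"z": 0,"spin": 0},
    {"fingers": 1,"x": 0,"y": 0,"z": 0,"spin": 0},
    {"fingers": 1,"x": 0,"y": 0,"z": 0,"spin": 0},
  ],
)

```text
t: 9.35
tcp_pos: [584.0, -16.6, 123.1]
tcp_rot: [-180.0, 0.0, 174.5]
wrist_force: [-1.2, -4.0, 5.8]
opening: 11.3
gripper_force: 58.7
```

```bash
python3 m.py w8 && python3 -c "
from h import *
print(sign_off())"
```

```text
9.35 [583.97948763 -16.63328182 123.09243491] 11.331486208541646
green [257.6 155.2] (array([36. , 47.4]), 41.71, array([539.7, -12.3,  22. ]), 683)
yellow [379.9 155.6] (array([110.8, 121.7]), 116.25, array([547.4,  61.7,  21.9]), 695)
yellow [ 54.5 233.2] (array([-72.7, -71. ]), -71.85, array([ 570.9, -129.5,   22.6]), 23)
blue [257.3  65.8] (array([34.3, 48.7]), 41.51, array([495.4,  -8.1,  66.2]), 2381)
red [257.  263.9] (array([36.4, 46.8]), 41.59, array([582.4, -16.8,  89.5]), 1284)
the job is handed in; nothing more can be done
None
```

The job is handed in at about 9.4 s of the 48 s: the slider and handle pointers both measure within about 0.2 mm of the middle of the green block, and the gripper is still holding the rod out against its spring; the bundle, jar and brush were never approached.

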